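# Put the washed storage pots back together: scoop in, lids on

## Robot

A 6-joint arm with a two-finger parallel gripper is mounted at the origin on a cart in front of the work surface, level with it; the furniture and walls round the work are solid. World frame = base frame: x ahead of the robot, y to its left, z up, the work surface at z = 0. Lengths are in m, angles in rad, forces in N, time in s.
With the tool pointing down it reaches from about 0.35 to 0.875 m from the base axis. Payload 15.5 kg.
Tool frame: the origin (TCP) lies midway between the tips of the shut fingers; the grasp point (between the pads) lies 19 mm behind it (arm.pinch_z is the distance from the TCP to the grasp point, in m); z points along the fingers, y is the line along which they close (so a half turn about z gives the same grasp; the last joint's range is limited). The gripper opens to 85 mm and grips with 20 to 120 N. Pads are 22 mm wide; open, the fingers measure 114 mm over their backs; the gripper's body (76 mm by 85 mm) begins 54 mm behind the grasp point. The pads swing forward as they close: fully open they stand 13 mm farther back than shut.
Start: joints at [1.026, 0.494, 1.345, -0, 1.302, -0.096], TCP at [0.271, 0.563, 0.231] pointing down, gripper open.
Joint ranges: [-2.91, 2.91], [-0.82, 2.16], [0.22, 2.67], [-1.22, 4.37], [0.12, 2.79], [-3.08, 3.08]. Speed limits (rad/s): [1.89, 1.89, 2.57, 3.01, 3.01, 3.01].

## Interface

Orientations are given as a unit quaternion [w, x, y, z].
In Python, from workcell import arm gives the robot as it stands.
- The arm moves only by the tool shift_gripper, called after "Call:" by a JSON object that holds its "fn" and its "kwargs", one argument or row to a line. Schema: {"type":"object","properties":{"rows":{"type":"array","items":{"type":"number"},"minItems":7,"maxItems":84},"clamp_n":{"type":"number"},"only":{"type":"string"},"quiet":{"type":"boolean"},"lines":{"type":"string"}},"required":["rows"],"additionalProperties":false}. rows is one flat list of numbers that holds 1 to 12 rows one after another, with no inner brackets; each row has 7 numbers: the finger opening in m, then dx, dy, dz in fractions of the full range, 1 being 750 mm, then a rotation vector rx, ry, rz in parts of the range, where 1.0 means 360 degrees; each row is the pose to reach, as a shift and turn from the pose commanded when the call began, along the tool's axes at that moment; what a row does not reach only later rows make up. A row lasts 1/8 s, in which the tool goes at most 0.0625 m and 0.188 rad, less where a joint would pass 70% of its speed; a pose out of reach is approached as far as the arm can. The fingers move at their own pace and stop on an object; clamp_n is the grip in N (left out, the last holds). Time passes only in rows, so rows that do not move let the fingers close. The tool returns the time, the measured TCP pose, the force, the opening and the grip force at its end. only (a regular expression) keeps the lines of the reply that match it, lines (a string "A,B") keeps lines A to B, and quiet returns only ok. No shift or turn number may pass 1 either way. Input that does not fit is refused with a message, and nothing moves.
- arm.state(): the state, without advancing time (a new reading comes with each control period).
- arm.snapshot(name): name is "scene" or "top" or "wrist"; returns the picture (400x640x3 uint8, red, green, blue); there is no depth.
- arm.camera_model(name): a dict with "fx", "fy", "cx", "cy" (pixels), "pose" (4x4, takes a point from camera to world coordinates); the wrist camera has in their place "hand_eye" (4x4, takes a point from camera to tool coordinates, whose origin is the TCP and whose axes are the flange's). Camera axes: x right, y up, looking along -z (the intrinsics and any distortion apply to the point x, -y, -z); pixel columns grow to the right and rows downward; lengths in m; the calibration is good to about 2 mm. A picture is of the moment at which its call begins: read the wrist's pose just before it. camera_model takes no time and is no camera call.
- arm.job_done(): hands the job in; it is judged then, once.
The state is a dict: "time_s": time; "joints": joint angles; "joint_velocities": joint speeds; "effort": joint torques, N m; "eef_pos": TCP position; "tcp_rot": TCP orientation; "force": force on the tool from outside, world axes, zero at the start; "wrist_torque": the same for the moment, N m; "width": finger opening in m; "grip_force": force on a finger pad.
Only numpy, scipy, OpenCV 4.12 (cv2) and the standard library are available. Lean on these libraries where they do the work, as an engineer would, in place of code of your own. Each camera call takes 0.05 s, during which the arm holds its last target. There are 200 camera calls.

## Task

The three stoneware pots have been washed and dried and are to go back to the cupboard closed. Lay the little wooden scoop in the long box, where it is kept, then put each wooden lid on the pot it fits (round jar, square box, long box) so that it drops fully home and lies flat on the rim. Leave the pots standing where they are, and do not disturb the pinch bowl, the timer or the spice jar.

Things in the scene. Friction and masses are not known exactly. Their poses are not given: they have to be found in the camera images.
- round_jar: Taupe stoneware jar, round, 96 mm in diameter and 78 mm high. Open at the top; walls and floor 6 mm thick, so the opening measures 84 mm across. Stands upright on the worktop, loose, 0.6 to 1 kg. Origin: centre of its underside; z up. With its lid home, the lid's origin lies 68 mm above this origin.
- square_box: Taupe stoneware box, square with rounded corners, 84 x 84 mm and 62 mm high. Open at the top; walls and floor 6 mm thick, so the opening measures 72 x 72 mm. Stands upright on the worktop, loose, 0.55 to 0.9 kg. Origin: centre of its underside; z up, x and y square to its sides. With its lid home, the lid's origin lies 52 mm above this origin.
- long_box: Taupe stoneware box, oblong with rounded corners, 82 mm (its x) by 120 mm (its y) and 52 mm high. Open at the top; walls and floor 6 mm thick, so the opening measures 70 x 108 mm. Stands upright on the worktop, loose, 0.6 to 1 kg. Origin: centre of its underside; z up, y along its long side. With its lid home, the lid's origin lies 42 mm above this origin.
- round_lid: Light wooden lid of the round jar, lying plug down, 60 to 110 g. From below: tapered plug 10 mm deep (70 mm in diameter at the foot, 78 mm at its top); flange 8 mm thick (96 mm in diameter), to lie on the pot's rim; in the middle a round knob 24 mm in diameter, 18 to 42 mm above the underside. Origin: centre of the plug's underside; z up. It may go on turned anyhow.
- square_lid: Light wooden lid of the square box, lying plug down, 60 to 110 g. From below: tapered plug 10 mm deep (58 mm square at the foot, 66 mm at its top); flange 8 mm thick (84 x 84 mm), to lie on the pot's rim; in the middle a square knob 24 x 24 mm parallel to the lid's sides, 18 to 42 mm above the underside. Origin: centre of the plug's underside; z up, x square to a side. Fits any of four ways.
- long_lid: Light wooden lid of the long box, lying plug down, 80 to 130 g. From below: tapered plug 10 mm deep (56 x 94 mm at the foot, 64 x 102 mm at its top); flange 8 mm thick (82 x 120 mm), to lie on the pot's rim; in the middle a bar grip 18 mm (x) by 60 mm (y), 18 to 42 mm above the underside. Origin: centre of the plug's underside; z up, y along its long side. Fits either way.
- scoop: Light wooden measuring scoop standing on its bowl, 86 mm long (along y), 22 mm high, 28 to 46 g. Round open bowl 38 mm across, centred at y = -23 mm; level handle from the bowl out to y = +42 mm, 11 mm wide, its underside 12 mm and its top 20 mm above the foot; take it across the handle near y = +10 mm. Origin: middle of its length, level with its foot; z up.
- pinch_bowl: Bystander: small grey-brown pinch bowl, 62 mm across and 31 mm high; origin at the centre of its underside. Not to be disturbed.
- timer: Bystander: round wind-up kitchen timer with a bar on its dial, 64 mm across and 49 mm high; origin at the centre of its underside. Not to be disturbed.
- spice_jar: Bystander: small glass spice jar with a black cap, 44 mm across and 92 mm high; origin at the centre of its underside. Not to be disturbed. Behind it, over the back of the worktop, hang the wall cabinets: fronts at x = 0.59 m, undersides 0.466 m above the worktop; keep the wrist and forearm clear of them.

How it is judged:
By the outcome, as a careful person would: the job done as asked, in the order asked, and still so for the second after the job is handed in, with the robot touching nothing.
It also fails if it takes over 115 s, if anything falls off the work surface, if the arm or the gripper's body presses on something with over 40 N, if the wrist force passes 120 N, or if a joint passes its speed limit or range.

## Working session

There is one attempt and no reset: what is moved stays moved. The work goes in short steps, Python scripts to look and compute and a tool call to move; the robot and the scene stay as the last step left them, time stands still between calls to the robot, and variables do not carry over. Pictures are saved under pics/ and viewed, at most 14 in all, crops included, and the job is handed in when it is done.

```bash
ls; mkdir -p pics
```

Run:
```python
from workcell import arm
import cv2,numpy as np
s=arm.state(); print({k:np.round(v,3).tolist() for k,v in s.items()})
for n in ("scene","top"):
    cv2.imwrite(f"pics/{n}0.png",arm.snapshot(n)[:,:,::-1])
for n in ("scene","top","wrist"):
    m=arm.camera_model(n); print(n,{k:np.round(v,4).tolist() for k,v in m.items()})
print(arm.pinch_z)
```

```text
pics
{'time_s': 0.0, 'joints': [1.027, 0.494, 1.346, -0.0, 1.302, -0.095], 'joint_velocities': [0.001, -0.001, 0.0, -0.001, 0.002, 0.001], 'effort': [-0.001, -88.215, -38.386, -0.0, 0.01, -0.0], 'eef_pos': [0.271, 0.563, 0.231], 'tcp_rot': [-0.0, 0.223, 0.975, -0.001], 'force': [0.591, 0.495, 0.245], 'wrist_torque': [0.014, 0.006, -0.065], 'grip_force': 0.0, 'width': 0.086}
scene {'fx': 437.6509, 'fy': 437.6509, 'cx': 323.7818, 'cy': 200.2502, 'pose': [[-0.823, 0.3354, -0.4584, -0.2325], [-0.568, -0.4828, 0.6665, 1.0093], [0.0022, 0.8089, 0.5879, 0.9628], [0.0, 0.0, 0.0, 1.0]]}
top {'fx': 364.1699, 'fy': 364.1699, 'cx': 320.4203, 'cy': 203.3016, 'pose': [[0.0055, 0.9886, -0.1506, 0.2993], [-1.0, 0.0061, 0.0033, 0.0024], [0.0042, 0.1506, 0.9886, 1.0358], [0.0, 0.0, 0.0, 1.0]]}
wrist {'fx': 303.9586, 'fy': 303.9586, 'cx': 319.075, 'cy': 198.1731, 'hand_eye': [[0.0005, 0.9561, 0.2929, 0.0743], [1.0, -0.0006, 0.0002, 0.0006], [0.0004, 0.2929, -0.9561, -0.1424], [0.0, 0.0, 0.0, 1.0]]}
0.0187
```

View pics/scene0.png

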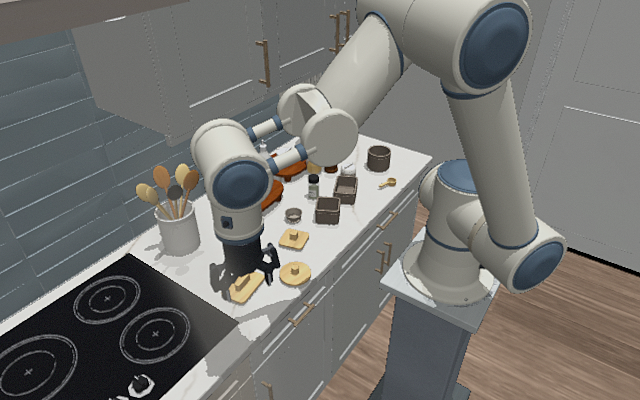

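View pics/top0.png

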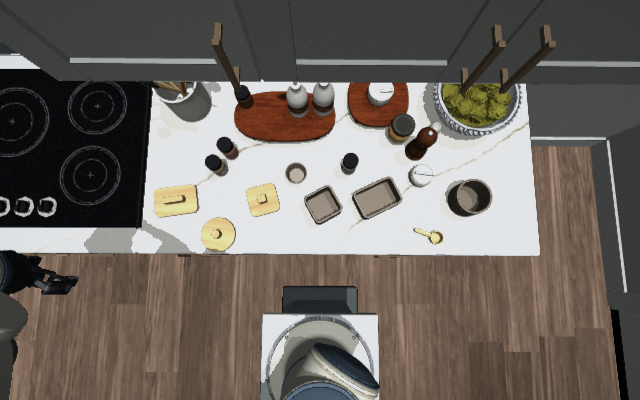

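Create h.py:
```python
import numpy as np, cv2
from scipy.spatial.transform import Rotation as R
from workcell import arm
def tool():
    s=arm.state(); q=s["tcp_rot"]; T=np.eye(4)
    T[:3,:3]=R.from_quat([q[1],q[2],q[3],q[0]]).as_matrix(); T[:3,3]=s["eef_pos"]; return T
def cam(n):
    m=arm.camera_model(n)
    return m,(tool()@m["hand_eye"] if n=="wrist" else np.array(m["pose"]))
def ray(m,P,u,v):
    d=P[:3,:3]@np.array([(u-m["cx"])/m["fx"],-(v-m["cy"])/m["fy"],-1]); return P[:3,3],d
def onz(m,P,u,v,z):
    o,d=ray(m,P,u,v); return o+d*(z-o[2])/d[2]
def proj(m,P,X):
    c=(np.atleast_2d(X)-P[:3,3])@P[:3,:3]
    return np.c_[m["cx"]-m["fx"]*c[:,0]/c[:,2], m["cy"]+m["fy"]*c[:,1]/c[:,2]]
def tri(rs):  # least squares meeting point of rays
    A=0;b=0
    for o,d in rs:
        d=d/np.linalg.norm(d);M=np.eye(3)-np.outer(d,d);A=A+M;b=b+M@o
    return np.linalg.solve(A,b)
def go(x,y,z,psi=None):
    """row for TCP at x y z, tool x axis at angle psi (deg), pointing down"""
    T=tool(); d=T[:3,:3].T@(np.array([x,y,z])-T[:3,3])
    cur=np.degrees(np.arctan2(T[1,0],T[0,0])); psi=cur if psi is None else psi
    p=np.radians(psi); G=np.array([[np.cos(p),np.sin(p),0],[np.sin(p),-np.cos(p),0],[0,0,-1]])
    r=R.from_matrix(T[:3,:3].T@G).as_rotvec()
    print("row",np.round(d,4),np.round(r,4),"n>=",max(np.linalg.norm(d)/.0625,np.linalg.norm(r)/.188).round(1),"q6",np.degrees(np.arctan2(y,x)).round()+90-psi)
```

Run:
```python
from h import *
m,P=cam("top")
for n,u,v,z in [("rl",218,234,.042),("ll",176,200,.042),("sl",263,199,.042),("sq",322,205,.062),("lb",377,197,.052),("jar",469,197,.078),("scoopbowl",436,237,.02),("scooptip",415,231,.016),("timer",422,175,.04),("spice",350,162,.092),("pinch",296,173,.03)]:
    print(n,onz(m,P,u,v,z).round(3))
im=cv2.imread("pics/top0.png")[140:260,140:520]
cv2.imwrite("pics/topz.png",cv2.resize(im,(0,0),fx=2.1,fy=2.1,interpolation=3))
```

```text
rl [0.364 0.277 0.042]
ll [0.457 0.398 0.042]
sl [0.462 0.158 0.042]
sq [ 0.443 -0.005  0.062]
lb [ 0.468 -0.156  0.052]
jar [ 0.465 -0.398  0.078]
scoopbowl [ 0.361 -0.324  0.02 ]
scooptip [ 0.378 -0.267  0.016]
timer [ 0.533 -0.285  0.04 ]
spice [ 0.555 -0.079  0.092]
pinch [0.539 0.069 0.03 ]
```

View pics/topz.png

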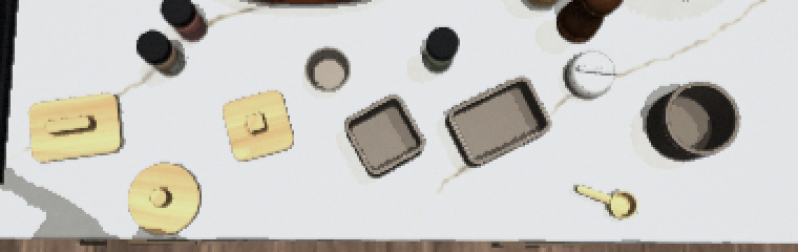

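```bash
python3 -c "
from h import *
go(.40,.38,.22,180)"
```

```text
row [-0.1956 -0.1088  0.0108] [-1.000e-03 -4.000e-04 -4.488e-01] n>= 3.6 q6 -46.0
```

Careful with the scale: shifts go in shares of 750 mm and turns go in shares of 360 degrees. That gives: -0.196 m / 0.75 = -0.2613, -0.109 m / 0.75 = -0.1453, -0.449 rad / 6.2832 = -0.0715.

Call:
{"fn": "shift_gripper", "kwargs": {
  "rows": [0.085,-0.2613,-0.1453,0.0147,0,0,-0.0715,0.085,-0.2613,-0.1453,0.0147,0,0,-0.0715,0.085,-0.2613,-0.1453,0.0147,0,0,-0.0715,0.085,-0.2613,-0.1453,0.0147,0,0,-0.0715,0.085,-0.2613,-0.1453,0.0147,0,0,-0.0715,0.085,-0.2613,-0.1453,0.0147,0,0,-0.0715,0.085,-0.2613,-0.1453,0.0147,0,0,-0.0715]
}}

```text
time_s: 0.98
eef_pos: [0.3999, 0.3807, 0.2202]
tcp_rot: [-0.0, -0.001, 1.0, 0.0]
force: [0.1, 0.4, 0.3]
width: 0.0847
grip_force: 0.0
```

Add to h.py:
```python
def shoot(tag,n="wrist"):
    m,P=cam(n); im=arm.snapshot(n)[:,:,::-1]
    cv2.imwrite(f"pics/{tag}.png",im); np.savez(f"pics/{tag}.npz",P=P,K=[m["fx"],m["fy"],m["cx"],m["cy"]])
def load(tag):
    f=np.load(f"pics/{tag}.npz"); return cv2.imread(f"pics/{tag}.png"),dict(zip(("fx","fy","cx","cy"),f["K"])),f["P"]
```

```bash
python3 -c "
from h import *
shoot('A'); print(arm.state()['time_s']); go(.42,.22,.22,180)"
```

```text
1.025
row [-0.0199 -0.1607  0.0002] [ 0.     -0.0002  0.0016] n>= 2.6 q6 -62.0
```

View pics/A.png

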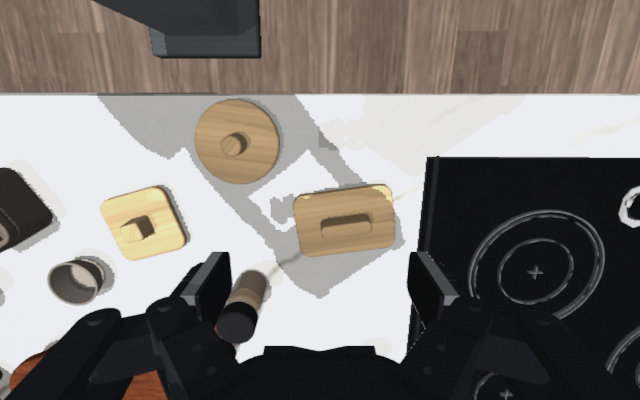

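To row units: -0.16 m / 0.75 = -0.2133, -0.02 m / 0.75 = -0.0267.

Call:
{"fn": "shift_gripper", "kwargs": {
  "rows": [0.085,-0.0267,-0.2133,0,0,0,0,0.085,-0.0267,-0.2133,0,0,0,0,0.085,-0.0267,-0.2133,0,0,0,0,0.085,-0.0267,-0.2133,0,0,0,0,0.085,-0.0267,-0.2133,0,0,0,0],
  "quiet": true
}}

```text
ok
```

```bash
python3 -c "
from h import *
shoot('B'); go(.42,-.05,.24,180)"
```

```text
row [ 0.0008 -0.271  -0.0198] [0.0003 0.0002 0.0013] n>= 4.3 q6 -97.0
```

Call:
{"fn": "shift_gripper", "kwargs": {
  "rows": [0.085,0,-0.36,-0.0267,0,0,0,0.085,0,-0.36,-0.0267,0,0,0,0.085,0,-0.36,-0.0267,0,0,0,0.085,0,-0.36,-0.0267,0,0,0,0.085,0,-0.36,-0.0267,0,0,0,0.085,0,-0.36,-0.0267,0,0,0,0.085,0,-0.36,-0.0267,0,0,0]
}}

```text
time_s: 2.58
eef_pos: [0.4207, -0.0489, 0.2402]
tcp_rot: [-0.0, -0.001, 1.0, 0.0]
force: [-0.4, 0.0, 0.1]
width: 0.0852
grip_force: 0.0
```

```bash
python3 -c "
from h import *
shoot('C'); go(.42,-.25,.24,180)"
```

```text
row [ 1.000e-03 -2.012e-01  1.000e-04] [ 0.0003 -0.0003  0.002 ] n>= 3.2 q6 -121.0
```

Call:
{"fn": "shift_gripper", "kwargs": {
  "rows": [0.085,0,-0.2667,0,0,0,0,0.085,0,-0.2667,0,0,0,0,0.085,0,-0.2667,0,0,0,0,0.085,0,-0.2667,0,0,0,0,0.085,0,-0.2667,0,0,0,0,0.085,0,-0.2667,0,0,0,0]
}}

```text
time_s: 3.38
eef_pos: [0.4208, -0.2483, 0.2402]
tcp_rot: [-0.0, -0.001, 1.0, 0.0]
force: [-0.7, 1.2, -0.4]
width: 0.0852
grip_force: 0.0
```

```bash
python3 -c "
from h import *
shoot('D')
a=np.vstack([load('C')[0][60:360],load('D')[0][60:360]]); cv2.imwrite('pics/CD.png',a)"
```

```text
(no output)
```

View pics/CD.png

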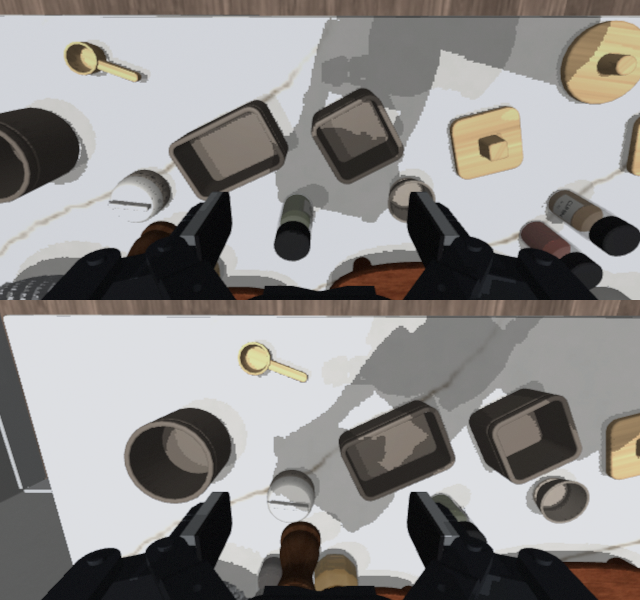

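Create fit.py:
```python
from h import *
from scipy.optimize import least_squares
def rr(w,l,r,z):   # rounded rectangle outline at height z
    t=np.linspace(0,2*np.pi,64,endpoint=False); c,s=np.cos(t),np.sin(t)
    return np.c_[(w/2-r)*np.sign(c)+r*c,(l/2-r)*np.sign(s)+r*s,np.full(64,z)]
def st(*a): return np.vstack([rr(*x) for x in a])
M={"rl":st((.07,.07,.035,0),(.096,.096,.048,.010),(.096,.096,.048,.018),(.024,.024,.012,.042)),
 "sl":st((.058,.058,.006,0),(.084,.084,.01,.010),(.084,.084,.01,.018),(.024,.024,.002,.042)),
 "ll":st((.056,.094,.006,0),(.082,.12,.01,.010),(.082,.12,.01,.018),(.018,.06,.002,.042)),
 "jar":st((.096,.096,.048,0),(.096,.096,.048,.078)),
 "sq":st((.084,.084,.012,0),(.084,.084,.012,.062)),
 "lb":st((.082,.12,.012,0),(.082,.12,.012,.052)),
 "sc":np.vstack([rr(.030,.030,.015,0)-[0,.023,0],rr(.038,.038,.019,.022)-[0,.023,0],rr(.011,.046,.003,.012)+[0,.019,0],rr(.011,.046,.003,.020)+[0,.019,0]])}
def place(n,p): 
    c,s=np.cos(p[3]),np.sin(p[3]); return M[n]@np.array([[c,s,0],[-s,c,0],[0,0,1]])+p[:3]
def hull(n,p,m,P): return cv2.convexHull(proj(m,P,place(n,p)).astype(np.float32))
def mask(n,p,im,m,P):
    roi=np.zeros(im.shape[:2],np.uint8); cv2.fillConvexPoly(roi,hull(n,p,m,P).round().astype(int),1)
    core=cv2.erode(roi,np.ones((9,9))); roi=cv2.dilate(roi,np.ones((25,25)))
    b,g,r=[im[:,:,i].astype(int) for i in range(3)]
    k=(r-b>0.22*r)&(r>60) if n in("rl","sl","ll","sc") else ((r-b>=.06*r)&(r<150))|(r<75)
    k=(k&(roi>0)).astype(np.uint8); k=cv2.morphologyEx(k,cv2.MORPH_OPEN,np.ones((3,3)))
    nl,lab,stt,_=cv2.connectedComponentsWithStats(k)
    i=1+np.argmax([((lab==j)&(core>0)).sum() for j in range(1,nl)])
    return (lab==i).astype(np.uint8)
def fit(n,p0,tags,fixz=None,save=None):
    p=np.array(p0,float)
    V=[load(t) for t in tags]
    for it in range(3):
        obs=[]
        for im,m,P in V:
            h=cv2.convexHull(cv2.findNonZero(mask(n,p,im,m,P)))[:,0].astype(float)
            q=np.vstack([h,h[:1]]); L=np.r_[0,np.cumsum(np.linalg.norm(np.diff(q,axis=0),axis=1))]
            u=np.linspace(0,L[-1],120,endpoint=False); obs.append(np.c_[np.interp(u,L,q[:,0]),np.interp(u,L,q[:,1])])
        def res(a):
            a=a.copy()
            if fixz is not None:a[2]=fixz
            return np.concatenate([[cv2.pointPolygonTest(hull(n,a,m,P),(float(x),float(y)),True) for x,y in o] for o,(im,m,P) in zip(obs,V)])
        s=least_squares(res,p,loss="soft_l1",f_scale=.7,x_scale=[.01,.01,.01,.1],diff_step=1e-4); p=s.x
    if save:
        for (im,m,P),t in zip(V,tags): save.setdefault(t,im); cv2.polylines(save[t],[hull(n,p,m,P).round().astype(int)],True,(0,0,255),1)
    print(n,tags,"xyz",p[:3].round(4),"yaw",np.degrees(p[3]).round(1),"rms px",np.sqrt(np.mean(res(p)**2)).round(2)); return p
```

Run:
```python
from fit import *
S={'_':0}
r=np.radians
G={"rl":((.364,.277,0,0),"AB"),"ll":((.457,.398,0,r(5)),"AB"),"sl":((.462,.158,0,r(12)),"ABC"),"sq":((.443,-.005,0,r(28)),"CD"),"lb":((.468,-.156,0,r(27)),"CD"),"jar":((.465,-.398,0,0),"D"),"sc":((.368,-.302,0,r(15)),"CD")}
for n,(p,t) in G.items():
    fit(n,p,list(t),save=S)
    if len(t)>1:
        for c in t: fit(n,p,[c],fixz=0)
del S['_']; a=cv2.resize(np.vstack([np.hstack([S['A'][60:],S['B'][60:]]),np.hstack([S['C'][60:],S['D'][60:]])]),(800,425),interpolation=cv2.INTER_AREA)
cv2.imwrite("pics/fit.png",a)
```

```text
rl ['A', 'B'] xyz [ 0.3669  0.2874 -0.0051] yaw 3.7 rms px 0.72
rl ['A'] xyz [0.3669 0.288  0.    ] yaw -0.3 rms px 1.14
rl ['B'] xyz [ 0.3669  0.2871 -0.    ] yaw 1.8 rms px 1.15
ll ['A', 'B'] xyz [ 0.4635  0.4133 -0.0051] yaw 8.2 rms px 0.78
ll ['A'] xyz [0.4619 0.412  0.0046] yaw 8.2 rms px 1.09
ll ['B'] xyz [ 0.4619  0.4113 -0.    ] yaw 8.1 rms px 1.2
sl ['A', 'B', 'C'] xyz [ 0.4669  0.1651 -0.0028] yaw 15.6 rms px 1.09
sl ['A'] xyz [0.4661 0.1657 0.    ] yaw 16.4 rms px 1.32
sl ['B'] xyz [4.661e-01 1.655e-01 1.000e-04] yaw 15.5 rms px 1.2
sl ['C'] xyz [ 0.4661  0.1643 -0.    ] yaw 15.3 rms px 1.24
sq ['C', 'D'] xyz [ 0.4494 -0.0046 -0.0033] yaw 30.0 rms px 1.33
sq ['C'] xyz [ 0.4486 -0.0057  0.0069] yaw 29.7 rms px 1.13
sq ['D'] xyz [ 0.4492 -0.0051 -0.    ] yaw 32.1 rms px 1.82
lb ['C', 'D'] xyz [ 0.4698 -0.1562  0.0047] yaw 26.7 rms px 5.74
lb ['C'] xyz [ 4.736e-01 -1.588e-01  4.000e-04] yaw 26.4 rms px 7.12
lb ['D'] xyz [ 0.468  -0.1553  0.    ] yaw 25.6 rms px 3.42
jar ['D'] xyz [ 0.4736 -0.4162 -0.0111] yaw 0.2 rms px 0.47
sc ['C', 'D'] xyz [ 0.3695 -0.3035 -0.004 ] yaw -20.8 rms px 0.93
sc ['C'] xyz [ 0.3694 -0.301   0.    ] yaw -20.4 rms px 1.02
sc ['D'] xyz [ 0.3697 -0.3013  0.    ] yaw -21.0 rms px 1.01
```

View pics/fit.png

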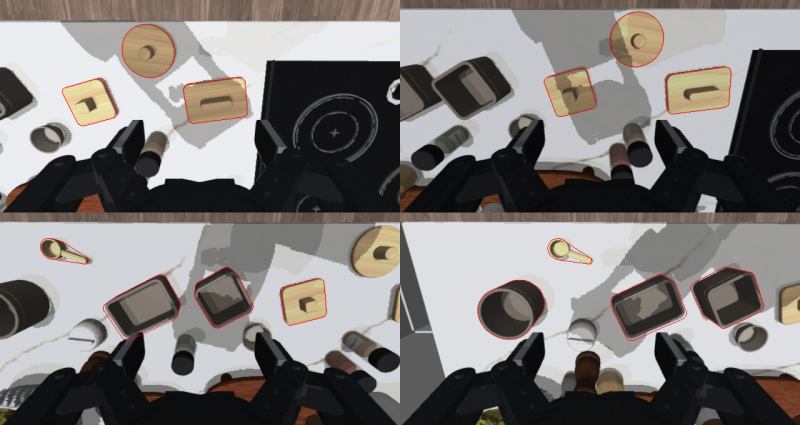

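```bash
sed -i 's/(float(x),float(y)),True)/(float(x),float(y)),True)+.5/; s/(r-b>=.06\*r)&(r<150)/(r-b>=.06*r)\&(r<LIM)/; s/^def mask/LIM=150\ndef mask/' fit.py
```

Run:
```python
import fit
from fit import *
S={'_':0}
r=np.radians
G={"rl":((.364,.277,0,0),"AB"),"ll":((.457,.398,0,r(5)),"AB"),"sl":((.462,.158,0,r(12)),"ABC"),"sq":((.449,-.005,0,r(30)),"CD"),"jar":((.465,-.398,0,0),"D"),"sc":((.368,-.302,0,r(-20)),"CD")}
for n,(p,t) in G.items(): fit(n,p,list(t))
for L in (90,105,120):
    fit.LIM=L; p=(.468,-.156,0,r(27)); S={'_':0}
    fit.fit("lb",p,["C","D"],save=S); fit.fit("lb",p,["C"],fixz=0);fit.fit("lb",p,["D"],fixz=0)
    V=load("C");print(S["C"].shape); 
    if L==105:
        mk=[mask("lb",p,*load(t))*120 for t in "CD"]
        cv2.imwrite("pics/lb.png",cv2.resize(np.hstack([S["C"][130:280,150:310],S["D"][130:280,320:480],cv2.merge([mk[0]]*3)[130:280,150:310],cv2.merge([mk[1]]*3)[130:280,320:480]]),(0,0),fx=1.25,fy=1.25))
```

```text
rl ['A', 'B'] xyz [ 0.3671  0.2874 -0.0069] yaw 3.6 rms px 1.08
ll ['A', 'B'] xyz [ 0.4645  0.414  -0.0075] yaw 8.2 rms px 1.07
sl ['A', 'B', 'C'] xyz [ 0.4675  0.1651 -0.0039] yaw 15.7 rms px 1.52
sq ['C', 'D'] xyz [ 0.45   -0.004  -0.0049] yaw 30.3 rms px 1.69
jar ['D'] xyz [ 0.475  -0.418  -0.0147] yaw -7.6 rms px 0.44
sc ['C', 'D'] xyz [ 0.3695 -0.3049 -0.0067] yaw -20.2 rms px 1.39Traceback (most recent call last):
  File "<stdin>", line 9, in <module>
AttributeError: 'function' object has no attribute 'fit'
```

```bash
sed -i 's/,True)+.5/,True)-.5/' fit.py
```

Run:
```python
import fit as F
r=np=None
from h import *
r=np.radians
G={"rl":((.364,.277,0,0),"AB"),"ll":((.457,.398,0,r(5)),"AB"),"sl":((.462,.158,0,r(12)),"ABC"),"sq":((.449,-.005,0,r(30)),"CD"),"jar":((.465,-.398,0,0),"D"),"sc":((.368,-.302,0,r(-20)),"CD")}
for n,(p,t) in G.items(): F.fit(n,p,list(t))
F.fit("jar",(.47,-.41,0,0),["D"],fixz=0)
for L in (90,105,120):
    F.LIM=L; p=(.468,-.156,0,r(27)); S={'_':0}
    F.fit("lb",p,["C","D"],save=S); F.fit("lb",p,["C"],fixz=0);F.fit("lb",p,["D"],fixz=0)
    if L==105:
        mk=[F.mask("lb",p,*load(t))*120 for t in "CD"]
        cv2.imwrite("pics/lb.png",cv2.resize(np.hstack([S["C"][130:280,150:310],S["D"][130:280,320:480],cv2.merge([mk[0]]*3)[130:280,150:310],cv2.merge([mk[1]]*3)[130:280,320:480]]),(0,0),fx=1.25,fy=1.25))
```

```text
rl ['A', 'B'] xyz [ 0.3668  0.2874 -0.0032] yaw -0.2 rms px 0.38
ll ['A', 'B'] xyz [ 0.4626  0.4126 -0.0026] yaw 8.2 rms px 0.56
sl ['A', 'B', 'C'] xyz [ 0.4665  0.1651 -0.0018] yaw 15.6 rms px 0.73
sq ['C', 'D'] xyz [ 0.4489 -0.005  -0.0018] yaw 29.7 rms px 0.99
jar ['D'] xyz [ 0.4722 -0.4143 -0.0075] yaw -11.0 rms px 0.5
sc ['C', 'D'] xyz [ 0.3696 -0.3023 -0.0017] yaw -21.1 rms px 0.51
jar ['D'] xyz [ 0.4692 -0.4099  0.    ] yaw -0.0 rms px 1.22
lb ['C', 'D'] xyz [ 0.4724 -0.1555 -0.0015] yaw 28.4 rms px 5.51
lb ['C'] xyz [ 0.4761 -0.1578  0.0027] yaw 30.4 rms px 8.03
lb ['D'] xyz [ 0.4693 -0.1564  0.0005] yaw 25.4 rms px 1.43
lb ['C', 'D'] xyz [ 4.718e-01 -1.557e-01 -1.000e-04] yaw 28.0 rms px 5.55
lb ['C'] xyz [ 0.4755 -0.1577 -0.0017] yaw 29.9 rms px 7.42
lb ['D'] xyz [ 0.4691 -0.1561  0.0005] yaw 26.2 rms px 1.5
lb ['C', 'D'] xyz [ 0.4699 -0.1559  0.0031] yaw 27.4 rms px 6.02
lb ['C'] xyz [ 0.4751 -0.158   0.0037] yaw 28.9 rms px 8.25
lb ['D'] xyz [ 0.4683 -0.1553 -0.0038] yaw 26.4 rms px 3.6
```

View pics/lb.png

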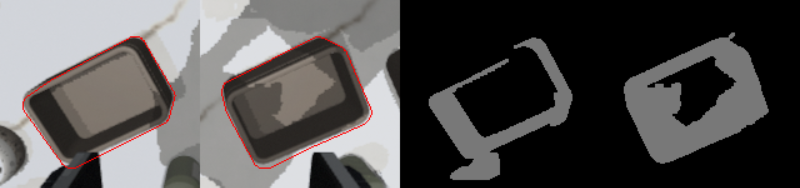

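```bash
python3 -c "
from h import *
go(.3736,-.292,.2,68.9)"
```

```text
row [ 0.0472 -0.0435  0.0403] [ 0.0000e+00 -7.0000e-04  1.9412e+00] n>= 10.3 q6 -16.900000000000006
```

To row units: 0.047 m / 0.75 = 0.0627, -0.0435 m / 0.75 = -0.058, 1.941 rad / 6.2832 = 0.3089.

Call:
{"fn": "shift_gripper", "kwargs": {
  "rows": [0.035,0.0627,-0.058,0.0533,0,0,0.3089,0.035,0.0627,-0.058,0.0533,0,0,0.3089,0.035,0.0627,-0.058,0.0533,0,0,0.3089,0.035,0.0627,-0.058,0.0533,0,0,0.3089,0.035,0.0627,-0.058,0.0533,0,0,0.3089,0.035,0.0627,-0.058,0.0533,0,0,0.3089,0.035,0.0627,-0.058,0.0533,0,0,0.3089,0.035,0.0627,-0.058,0.0533,0,0,0.3089,0.035,0.0627,-0.058,0.0533,0,0,0.3089,0.035,0.0627,-0.058,0.0533,0,0,0.3089,0.035,0.0627,-0.058,0.0533,0,0,0.3089,0.035,0.0627,-0.058,0.0533,0,0,0.3089]
}}

```text
time_s: 4.92
eef_pos: [0.3739, -0.2926, 0.2004]
tcp_rot: [0.0, 0.825, 0.566, 0.0]
force: [0.3, 0.4, 0.2]
width: 0.0347
grip_force: 0.0
```

Run:
```python
import fit as F
from h import *
shoot('E'); S={'_':0}; r=np.radians
F.LIM=105
F.fit("sc",(.3696,-.3023,0,r(-21)),["E"],fixz=0,save=S)
F.fit("sc",(.3696,-.3023,0,r(-21)),["D","C","E"])
F.fit("jar",(.47,-.411,0,0),["E"],fixz=0,save=S)
F.fit("jar",(.47,-.411,0,0),["D","E"])
F.fit("lb",(.469,-.156,0,r(26)),["E"],fixz=0,save=S)
F.fit("lb",(.469,-.156,0,r(26)),["D","E"])
cv2.imwrite("pics/Ef.png",S["E"])
go(.3736,-.292,.1,68.9)
```

```text
sc ['E'] xyz [ 0.3699 -0.3015  0.    ] yaw -20.4 rms px 0.67
sc ['D', 'C', 'E'] xyz [ 0.3696 -0.3024 -0.0022] yaw -20.8 rms px 0.54
jar ['E'] xyz [ 0.4568 -0.4603 -0.    ] yaw -9.1 rms px 13.04
jar ['D', 'E'] xyz [ 0.4331 -0.3883  0.0603] yaw -168.0 rms px 19.23
lb ['E'] xyz [ 0.4619 -0.1531  0.0067] yaw 14.0 rms px 14.15
lb ['D', 'E'] xyz [ 0.4704 -0.1521 -0.0128] yaw 21.6 rms px 11.58
row [ 0.0006 -0.0005  0.1004] [ 0.0001 -0.      0.0012] n>= 1.6 q6 -16.900000000000006
```

View pics/Ef.png

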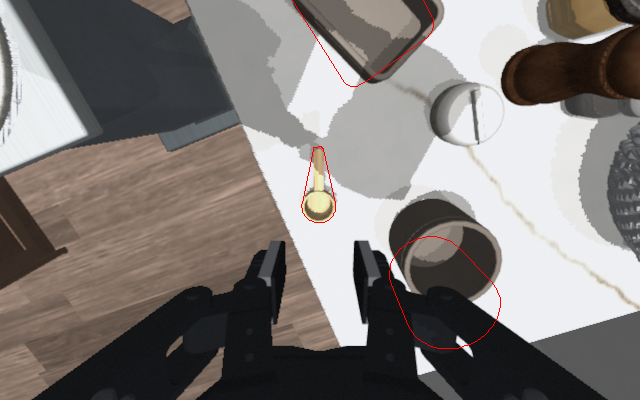

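To row units: 0.196 m / 0.75 = 0.2613, 0.185 m / 0.75 = 0.2467.

Call:
{"fn": "shift_gripper", "kwargs": {
  "rows": [0.035,0,0,0.08,0,0,0,0.035,0,0,0.16,0,0,0,0.035,0,0,0.2133,0,0,0,0.035,0,0,0.2467,0,0,0,0.035,0,0,0.2613,0,0,0,0.035,0,0,0.2613,0,0,0]
}}

```text
time_s: 5.72
eef_pos: [0.3737, -0.2934, 0.0043]
tcp_rot: [-0.0, 0.825, 0.565, -0.0]
force: [-0.9, -0.3, -0.7]
width: 0.035
grip_force: 0.0
```

Call:
{"fn": "shift_gripper", "kwargs": {
  "rows": [0,0,0,0,0,0,0,0,0,0,0,0,0,0,0,0,0,0,0,0,0,0,0,0,0,0,0,0,0,0,0,0,0,0,0,0,0,0,0,0,0,0],
  "clamp_n": 30
}}

```text
time_s: 6.48
eef_pos: [0.3741, -0.294, 0.0051]
tcp_rot: [0.001, 0.825, 0.565, 0.0]
force: [2.1, 2.7, 8.6]
width: 0.0099
grip_force: 34.6
```

Call:
{"fn": "shift_gripper", "kwargs": {
  "rows": [0,0,0,-0.0667,0,0,0,0,0,0,-0.1467,0,0,0,0,0,0,-0.2267,0,0,0,0,0,0,-0.2667,0,0,0,0,0,0,-0.2667,0,0,0]
}}

```text
time_s: 7.1
eef_pos: [0.3744, -0.2944, 0.2068]
tcp_rot: [0.003, 0.825, 0.565, 0.0]
force: [-0.0, 0.4, -1.2]
width: 0.01
grip_force: 33.6
```

```bash
python3 -c "
from h import *
go(.5,-.22,.205,116)"
```

```text
row [0.1148 0.0902 0.002 ] [ 0.0036  0.004  -0.8237] n>= 4.4 q6 -50.0
```

To row units: 0.115 m / 0.75 = 0.1533, 0.09 m / 0.75 = 0.12, -0.824 rad / 6.2832 = -0.1311.

Call:
{"fn": "shift_gripper", "kwargs": {
  "rows": [0,0.1533,0.12,0.0027,0,0,-0.1311,0,0.1533,0.12,0.0027,0,0,-0.1311,0,0.1533,0.12,0.0027,0,0,-0.1311,0,0.1533,0.12,0.0027,0,0,-0.1311,0,0.1533,0.12,0.0027,0,0,-0.1311,0,0.1533,0.12,0.0027,0,0,-0.1311,0,0.1533,0.12,0.0027,0,0,-0.1311]
}}

```text
time_s: 7.98
eef_pos: [0.4987, -0.2188, 0.2017]
tcp_rot: [-0.0, 0.531, 0.848, -0.0]
force: [0.3, -0.1, -0.1]
width: 0.01
grip_force: 33.6
```

Run:
```python
import fit as F
from h import *
shoot('G'); S={'_':0}; r=np.radians
for L in (80,95,105):
  F.LIM=L
  F.fit("lb",(.469,-.156,0,r(26)),["G"],fixz=-.002)
F.fit("lb",(.469,-.156,0,r(26)),["D","G"],save=S)
cv2.imwrite("pics/Gf.png",S["G"])
```

```text
lb ['G'] xyz [ 0.4688 -0.1605 -0.0015] yaw 26.8 rms px 5.46
lb ['G'] xyz [ 0.4691 -0.1565  0.    ] yaw 25.5 rms px 2.06
lb ['G'] xyz [ 0.5032 -0.1761 -0.495 ] yaw 28.3 rms px 18.23
lb ['D', 'G'] xyz [ 0.4697 -0.156  -0.0027] yaw 26.3 rms px 1.4
```

View pics/Gf.png

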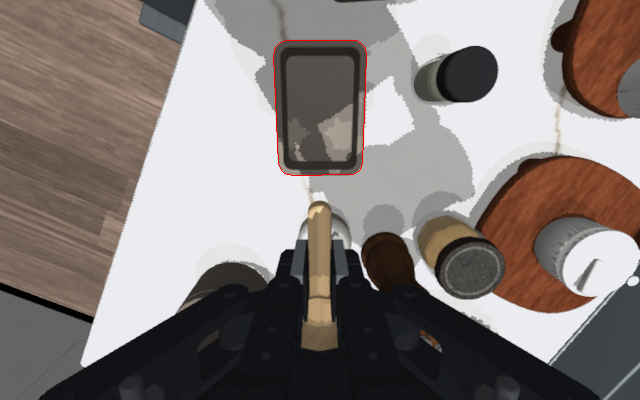

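```bash
python3 -c "
from h import *
go(.465,-.1468,.0125,116.2)"
```

```text
row [0.0796 0.0011 0.1895] [-0.0004 -0.0005 -0.005 ] n>= 3.3 q6 -44.2
```

To row units: 0.189 m / 0.75 = 0.252, 0.184 m / 0.75 = 0.2453, -0.005 rad / 6.2832 = -0.0008.

Call:
{"fn": "shift_gripper", "kwargs": {
  "rows": [0,0.08,0.0013,0,0,0,-0.0008,0,0.1067,0.0013,0.0267,0,0,-0.0008,0,0.1067,0.0013,0.0933,0,0,-0.0008,0,0.1067,0.0013,0.1467,0,0,-0.0008,0,0.1067,0.0013,0.2,0,0,-0.0008,0,0.1067,0.0013,0.2333,0,0,-0.0008,0,0.1067,0.0013,0.2453,0,0,-0.0008,0,0.1067,0.0013,0.252,0,0,-0.0008,0,0.1067,0.0013,0.252,0,0,-0.0008]
}}

```text
time_s: 9.15
eef_pos: [0.4652, -0.1468, 0.0138]
tcp_rot: [0.0, 0.528, 0.849, 0.0]
force: [-0.3, 0.9, -0.4]
width: 0.0099
grip_force: 33.6
```

Call:
{"fn": "shift_gripper", "kwargs": {
  "rows": [0.025,0,0,0,0,0,0,0.03,0,0,0,0,0,0,0.03,0,0,0,0,0,0,0.03,0,0,0,0,0,0]
}}

```text
time_s: 9.65
eef_pos: [0.465, -0.1467, 0.0134]
tcp_rot: [0.0, 0.528, 0.849, 0.0]
force: [0.6, 0.8, 0.3]
width: 0.0298
grip_force: 0.0
```

To row units: -0.22 m / 0.75 = -0.2933, -0.17 m / 0.75 = -0.2267.

Call:
{"fn": "shift_gripper", "kwargs": {
  "rows": [0.03,0,0,-0.0667,0,0,0,0.03,0,0,-0.1467,0,0,0,0.03,0,0,-0.2267,0,0,0,0.03,0,0,-0.2933,0,0,0,0.03,0,0,-0.2933,0,0,0]
}}

```text
time_s: 10.28
eef_pos: [0.4665, -0.1473, 0.2369]
tcp_rot: [0.003, 0.528, 0.849, 0.0]
force: [0.5, -0.6, -1.0]
width: 0.0299
grip_force: 0.0
```

```bash
python3 -c "
from h import *
go(.42,-.30,.24,165)"
```

```text
row [-0.1163 -0.1093 -0.003 ] [ 0.0018  0.0068 -0.85  ] n>= 4.5 q6 -111.0
```

To row units: -0.116 m / 0.75 = -0.1547, -0.109 m / 0.75 = -0.1453, -0.85 rad / 6.2832 = -0.1353.

Call:
{"fn": "shift_gripper", "kwargs": {
  "rows": [0.03,-0.1547,-0.1453,-0.004,0,0,-0.1353,0.03,-0.1547,-0.1453,-0.004,0,0,-0.1353,0.03,-0.1547,-0.1453,-0.004,0,0,-0.1353,0.03,-0.1547,-0.1453,-0.004,0,0,-0.1353,0.03,-0.1547,-0.1453,-0.004,0,0,-0.1353,0.03,-0.1547,-0.1453,-0.004,0,0,-0.1353,0.03,-0.1547,-0.1453,-0.004,0,0,-0.1353]
}}

```text
time_s: 11.15
eef_pos: [0.4184, -0.2986, 0.2358]
tcp_rot: [-0.0, 0.132, 0.991, 0.0]
force: [-0.4, -0.5, 0.6]
width: 0.0294
grip_force: 0.0
```

Run:
```python
import fit as F
from h import *
shoot('H'); S={'_':0}; r=np.radians
F.LIM=105
F.fit("lb",(.469,-.156,0,r(26)),["H"],fixz=-.002,save=S)
F.fit("lb",(.469,-.156,0,r(26)),["D","G","H"])
F.LIM=130
F.fit("jar",(.47,-.411,0,0),["H"],fixz=-.002,save=S)
F.fit("jar",(.47,-.411,0,0),["D","H"])
cv2.imwrite("pics/Hf.png",S["H"])
go(.3668,.2874,.2,90)
```

```text
lb ['H'] xyz [ 0.4667 -0.1573  0.0009] yaw 26.2 rms px 3.17
lb ['D', 'G', 'H'] xyz [ 0.4696 -0.1559 -0.0038] yaw 26.2 rms px 2.25
jar ['H'] xyz [ 0.4923 -0.4185  0.    ] yaw 15.3 rms px 12.14
jar ['D', 'H'] xyz [ 0.4753 -0.4138 -0.0113] yaw 31.4 rms px 11.34
row [0.2034 0.552  0.0362] [-1.0000e-04 -6.0000e-04  1.3059e+00] n>= 9.4 q6 38.0
```

View pics/Hf.png

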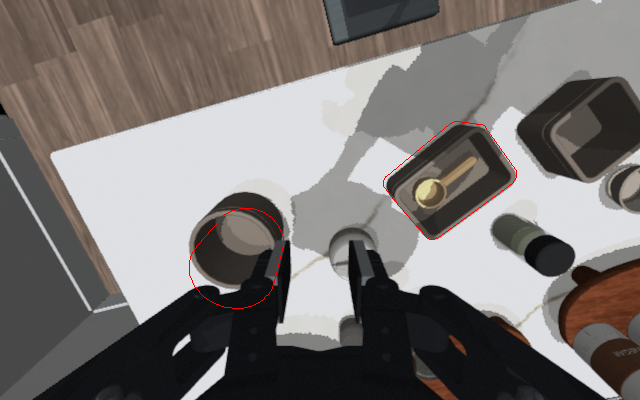

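To row units: 0.552 m / 0.75 = 0.736, 0.036 m / 0.75 = 0.048, 1.306 rad / 6.2832 = 0.2079.

Call:
{"fn": "shift_gripper", "kwargs": {
  "rows": [0.05,0.272,0.736,0.048,0,0,0.2079,0.05,0.272,0.736,0.048,0,0,0.2079,0.05,0.272,0.736,0.048,0,0,0.2079,0.05,0.272,0.736,0.048,0,0,0.2079,0.05,0.272,0.736,0.048,0,0,0.2079,0.05,0.272,0.736,0.048,0,0,0.2079,0.05,0.272,0.736,0.048,0,0,0.2079,0.05,0.272,0.736,0.048,0,0,0.2079,0.05,0.272,0.736,0.048,0,0,0.2079,0.05,0.272,0.736,0.048,0,0,0.2079,0.05,0.272,0.736,0.048,0,0,0.2079,0.05,0.272,0.736,0.048,0,0,0.2079]
}}

```text
time_s: 12.7
eef_pos: [0.3636, 0.2901, 0.1999]
tcp_rot: [-0.0, 0.705, 0.709, 0.0]
force: [0.5, -0.4, -0.2]
width: 0.0502
grip_force: 0.0
```

Run:
```python
import fit as F
from h import *
shoot('I'); r=np.radians
F.fit("rl",(.367,.287,0,0),["I"],fixz=-.002)
F.fit("rl",(.367,.287,0,0),["A","B","I"])
go(.3668,.2874,.021,90)
```

```text
rl ['I'] xyz [0.3667 0.2875 0.466 ] yaw 0.0 rms px 0.42
rl ['A', 'B', 'I'] xyz [ 0.3668  0.2874 -0.0034] yaw -0.0 rms px 0.35
row [-0.0008  0.0031  0.179 ] [-0.0003  0.0003  0.0043] n>= 2.9 q6 38.0
```

To row units: 0.12 m / 0.75 = 0.16, 0.05 m / 0.75 = 0.0667.

Call:
{"fn": "shift_gripper", "kwargs": {
  "rows": [0.05,0,0,0.0667,0,0,0,0.05,0,0,0.1333,0,0,0,0.05,0,0,0.16,0,0,0,0.05,0,0,0.16,0,0,0]
}}

```text
time_s: 13.25
eef_pos: [0.3639, 0.2856, 0.0794]
tcp_rot: [-0.0, 0.707, 0.707, -0.001]
force: [-0.2, 0.5, 0.6]
width: 0.05
grip_force: 0.0
```

```bash
python3 -c "
from h import *
go(.3668,.2874,.021,90)"
```

```text
row [0.0019 0.0031 0.0584] [-0.0025  0.0016  0.0007] n>= 0.9 q6 38.0
```

To row units: 0.058 m / 0.75 = 0.0773, 0.05 m / 0.75 = 0.0667.

Call:
{"fn": "shift_gripper", "kwargs": {
  "rows": [0.05,0.0027,0.004,0.04,0,0,0,0.05,0.0027,0.004,0.0667,0,0,0,0.05,0.0027,0.004,0.0773,0,0,0,0.05,0.0027,0.004,0.0773,0,0,0]
}}

```text
time_s: 13.75
eef_pos: [0.3677, 0.2889, 0.0229]
tcp_rot: [0.0, 0.706, 0.708, 0.0]
force: [1.3, -0.2, 0.1]
width: 0.0501
grip_force: 0.0
```

Call:
{"fn": "shift_gripper", "kwargs": {
  "rows": [0,0,0,0,0,0,0,0,0,0,0,0,0,0,0,0,0,0,0,0,0,0,0,0,0,0,0,0,0,0,0,0,0,0,0],
  "clamp_n": 50
}}

```text
time_s: 14.38
eef_pos: [0.3679, 0.2893, 0.0233]
tcp_rot: [0.0, 0.706, 0.708, 0.001]
force: [-0.3, -2.8, 15.3]
width: 0.0211
grip_force: 48.6
```

Call:
{"fn": "shift_gripper", "kwargs": {
  "rows": [0,0,0,-0.0667,0,0,0,0,0,0,-0.1467,0,0,0,0,0,0,-0.2267,0,0,0,0,0,0,-0.2933,0,0,0,0,0,0,-0.2933,0,0,0]
}}

```text
time_s: 15.0
eef_pos: [0.3688, 0.29, 0.2462]
tcp_rot: [0.001, 0.706, 0.708, 0.004]
force: [-0.4, -0.5, -1.3]
width: 0.0206
grip_force: 50.4
```

```bash
python3 -c "
from h import *
go(.44,-.30,.24,90)"
```

```text
row [-0.5902  0.0693  0.0045] [ 0.0064 -0.0038  0.0032] n>= 9.5 q6 -34.0
```

To row units: -0.53 m / 0.75 = -0.7067, 0.055 m / 0.75 = 0.0733, -1.571 rad / 6.2832 = -0.25.

Call:
{"fn": "shift_gripper", "kwargs": {
  "rows": [0,-0.7067,0.0733,-0.0133,0,0,-0.25,0,-0.7067,0.0733,-0.0133,0,0,-0.25,0,-0.7067,0.0733,-0.0133,0,0,-0.25,0,-0.7067,0.0733,-0.0133,0,0,-0.25,0,-0.7067,0.0733,-0.0133,0,0,-0.25,0,-0.7067,0.0733,-0.0133,0,0,-0.25,0,-0.7067,0.0733,-0.0133,0,0,-0.25,0,-0.7067,0.0733,-0.0133,0,0,-0.25,0,-0.7067,0.0733,-0.0133,0,0,-0.25,0,-0.7067,0.0733,-0.0133,0,0,-0.25,0,-0.7067,0.0733,-0.0133,0,0,-0.25,0,-0.7067,0.0733,-0.0133,0,0,-0.25]
}}

```text
time_s: 16.5
eef_pos: [0.4235, -0.2423, 0.2514]
tcp_rot: [-0.001, -0.001, 1.0, 0.0]
force: [-0.1, 0.6, -1.2]
width: 0.0207
grip_force: 50.4
```

```bash
python3 - <<'E'
import fit as F
from h import *
arm.snapshot("wrist");shoot('J'); S={'_':0}
F.LIM=130
for L in (110,130,150):
    F.LIM=L
    F.fit("jar",(.47,-.411,0,0),["J"],fixz=-.002)
    F.fit("jar",(.47,-.411,0,0),["D"],fixz=-.002)
F.fit("jar",(.47,-.411,0,0),["D","J"],save=S)
cv2.imwrite("pics/Jf.png",S["J"])
go(.47,-.41,.2,180)
E
```

```text
jar ['J'] xyz [ 0.4685 -0.4053  0.    ] yaw -3.8 rms px 13.75
jar ['D'] xyz [ 0.4685 -0.4056  0.    ] yaw -1.5 rms px 14.0
jar ['J'] xyz [ 0.4686 -0.4063  0.    ] yaw 1.7 rms px 13.29
jar ['D'] xyz [ 0.4684 -0.4071 -0.    ] yaw -1.7 rms px 13.3
jar ['J'] xyz [ 0.4698 -0.4109 -0.    ] yaw -3.4 rms px 1.06
jar ['D'] xyz [ 0.4699 -0.4111  0.    ] yaw -0.6 rms px 0.95
jar ['D', 'J'] xyz [ 0.4722 -0.4145 -0.0079] yaw -6.0 rms px 0.54
row [-0.0464 -0.17    0.0513] [ 0.0011 -0.0013  0.0018] n>= 2.9 q6 -131.0
```

View pics/Jf.png

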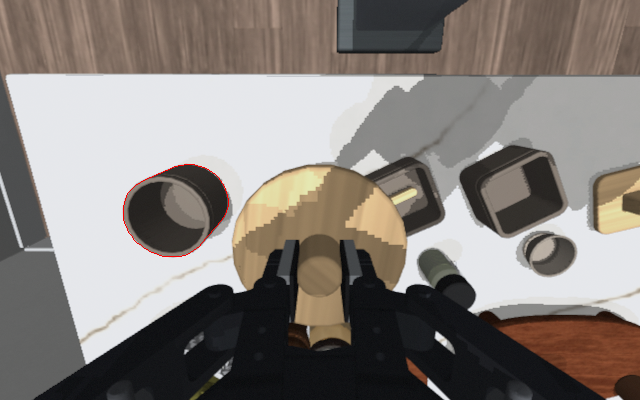

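Call:
{"fn": "shift_gripper", "kwargs": {
  "rows": [0,-0.0587,-0.2267,0.0533,0,0,0,0,-0.0587,-0.2267,0.0933,0,0,0,0,-0.0587,-0.2267,0.12,0,0,0,0,-0.0587,-0.2267,0.1333,0,0,0,0,-0.0587,-0.2267,0.1333,0,0,0,0,-0.0587,-0.2267,0.1333,0,0,0]
}}

```text
time_s: 17.35
eef_pos: [0.4688, -0.4092, 0.1535]
tcp_rot: [0.0, -0.002, 1.0, -0.0]
force: [0.4, 0.0, -0.4]
width: 0.0205
grip_force: 50.4
```

```bash
python3 -c "
from h import *
go(.4679,-.4112,.094,180)"
```

```text
row [ 0.001  -0.002   0.0595] [-0.0003  0.0005  0.0041] n>= 1.0 q6 -131.0
```

Careful with the scale: shifts go in shares of 750 mm and turns go in shares of 360 degrees. That gives: 0.06 m / 0.75 = 0.08, 0.059 m / 0.75 = 0.0787.

Call:
{"fn": "shift_gripper", "kwargs": {
  "rows": [0,0.0013,-0.0027,0.04,0,0,0,0,0.0013,-0.0027,0.06,0,0,0,0,0.0013,-0.0027,0.0707,0,0,0,0,0.0013,-0.0027,0.0787,0,0,0,0,0.0013,-0.0027,0.0787,0,0,0,0,0.0013,-0.0027,0.08,0,0,0]
}}

```text
time_s: 18.1
eef_pos: [0.4678, -0.4129, 0.0928]
tcp_rot: [0.0, -0.002, 1.0, -0.0]
force: [0.1, -0.3, -0.6]
width: 0.0205
grip_force: 50.4
```

Call:
{"fn": "shift_gripper", "kwargs": {
  "rows": [0.025,0,0,0,0,0,0,0.035,0,0,0,0,0,0,0.045,0,0,0,0,0,0,0.045,0,0,0,0,0,0]
}}

```text
time_s: 18.6
eef_pos: [0.4676, -0.4127, 0.0923]
tcp_rot: [0.0, -0.002, 1.0, -0.0]
force: [-0.7, 0.3, 0.4]
width: 0.0447
grip_force: 0.0
```

Call:
{"fn": "shift_gripper", "kwargs": {
  "rows": [0.05,0,0,-0.04,0,0,0,0.05,0,0,-0.1067,0,0,0,0.05,0,0,-0.1733,0,0,0,0.05,0,0,-0.2,0,0,0,0.05,0,0,-0.2,0,0,0]
}}

```text
time_s: 19.23
eef_pos: [0.468, -0.4131, 0.2438]
tcp_rot: [0.001, -0.002, 1.0, -0.001]
force: [0.5, 0.4, -0.9]
width: 0.05
grip_force: 0.0
```

```bash
python3 -c "
from h import *
go(.467,.09,.22,195.6)"
```

```text
row [-5.000e-04  5.032e-01  2.270e-02] [-0.0025  0.0017 -0.269 ] n>= 8.1 q6 -94.6
```

Call:
{"fn": "shift_gripper", "kwargs": {
  "rows": [0.05,0.0533,0.2133,0,0,0,0,0.05,0.0533,0.2133,0,0,0,0,0.05,0.0533,0.2133,0,0,0,0,0.05,0.0533,0.2133,0,0,0,0,0.05,0.0533,0.2133,0,0,0,0]
}}

```text
time_s: 19.85
eef_pos: [0.427, -0.2529, 0.2416]
tcp_rot: [-0.0, -0.002, 1.0, 0.0]
force: [0.9, -0.1, -0.1]
width: 0.0501
grip_force: 0.0
```

```bash
python3 - <<'E'
import fit as F
from h import *
arm.snapshot("wrist");shoot('K'); S={'_':0}
F.fit("rl",(.47,-.411,.068,0),["K"],save=S)
F.fit("rl",(.47,-.411,.068,0),["K"],fixz=.066)
cv2.imwrite("pics/Kf.png",cv2.resize(S["K"][100:300,60:360],(0,0),fx=2,fy=2))
go(.4665,.1651,.2,195.6)
E
```

```text
rl ['K'] xyz [ 0.4712 -0.4139  0.0635] yaw 0.1 rms px 0.27
rl ['K'] xyz [ 0.4703 -0.4126  0.0677] yaw 0.0 rms px 0.45
row [-0.0404  0.4185  0.0418] [ 2.000e-04 -4.000e-04 -2.697e-01] n>= 6.8 q6 -86.6
```

View pics/Kf.png

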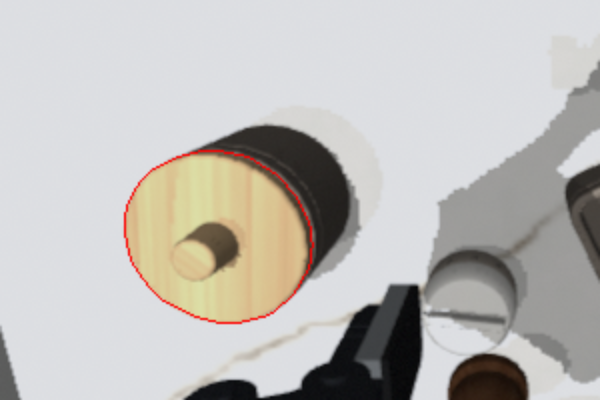

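To row units: 0.418 m / 0.75 = 0.5573, 0.16 m / 0.75 = 0.2133, -0.27 rad / 6.2832 = -0.043.

Call:
{"fn": "shift_gripper", "kwargs": {
  "rows": [0.05,-0.0533,0.5573,0.0267,0,0,-0.043,0.05,-0.0533,0.5573,0.0267,0,0,-0.043,0.05,-0.0533,0.5573,0.0267,0,0,-0.043,0.05,-0.0533,0.5573,0.0267,0,0,-0.043,0.05,-0.0533,0.5573,0.0267,0,0,-0.043,0.05,-0.0533,0.5573,0.0267,0,0,-0.043,0.05,-0.0533,0.5573,0.08,0,0,-0.043,0.05,-0.0533,0.5573,0.1333,0,0,-0.043,0.05,-0.0533,0.5573,0.1867,0,0,-0.043,0.05,-0.0533,0.5573,0.2133,0,0,-0.043,0.05,-0.0533,0.5573,0.2133,0,0,-0.043]
}}

```text
time_s: 21.32
eef_pos: [0.4654, 0.1648, 0.0808]
tcp_rot: [-0.002, -0.136, 0.991, -0.0]
force: [-0.2, 0.1, 0.1]
width: 0.0501
grip_force: 0.0
```

```bash
python3 -c "
from h import *
arm.snapshot('wrist')
go(.4665,.1651,.022,195.6)"
```

```text
row [-0.0006 -0.      0.0599] [ 0.     -0.0012  0.0002] n>= 1.0 q6 -86.6
```

To row units: 0.059 m / 0.75 = 0.0787, 0.058 m / 0.75 = 0.0773.

Call:
{"fn": "shift_gripper", "kwargs": {
  "rows": [0.05,-0.0008,0,0.04,0,0,0,0.05,-0.0008,0,0.0667,0,0,0,0.05,-0.0008,0,0.0773,0,0,0,0.05,-0.0008,0,0.0787,0,0,0]
}}

```text
time_s: 21.88
eef_pos: [0.4667, 0.1655, 0.0237]
tcp_rot: [0.0, -0.136, 0.991, 0.0]
force: [0.3, -0.6, -0.1]
width: 0.0499
grip_force: 0.0
```

Call:
{"fn": "shift_gripper", "kwargs": {
  "rows": [0,0,0,0,0,0,0,0,0,0,0,0,0,0,0,0,0,0,0,0,0,0,0,0,0,0,0,0,0,0,0,0,0,0,0],
  "clamp_n": 50
}}

```text
time_s: 22.5
eef_pos: [0.4668, 0.1657, 0.0243]
tcp_rot: [0.001, -0.136, 0.991, 0.0]
force: [-1.3, -0.1, 10.4]
width: 0.0212
grip_force: 49.0
```

Call:
{"fn": "shift_gripper", "kwargs": {
  "rows": [0,0,0,-0.0667,0,0,0,0,0,0,-0.1333,0,0,0,0,0,0,-0.1867,0,0,0,0,0,0,-0.1867,0,0,0,0,0,0,-0.1867,0,0,0]
}}

```text
time_s: 23.12
eef_pos: [0.4659, 0.1655, 0.163]
tcp_rot: [-0.0, -0.136, 0.991, 0.0]
force: [1.1, -1.2, -1.1]
width: 0.0215
grip_force: 50.3
```

```bash
python3 -c "
from h import *
arm.snapshot('wrist')
go(.4489,-.005,.15,209.7)"
```

```text
row [ 0.0621 -0.1596  0.0126] [ 0.0003 -0.0013 -0.2452] n>= 2.7 q6 -120.69999999999999
```

To row units: -0.16 m / 0.75 = -0.2133, 0.062 m / 0.75 = 0.0827, -0.245 rad / 6.2832 = -0.039.

Call:
{"fn": "shift_gripper", "kwargs": {
  "rows": [0,0.0827,-0.2133,0.016,0,0,-0.039,0,0.0827,-0.2133,0.016,0,0,-0.039,0,0.0827,-0.2133,0.016,0,0,-0.039,0,0.0827,-0.2133,0.016,0,0,-0.039,0,0.0827,-0.2133,0.04,0,0,-0.039,0,0.0827,-0.2133,0.0533,0,0,-0.039,0,0.0827,-0.2133,0.0533,0,0,-0.039]
}}

```text
time_s: 24.05
eef_pos: [0.4491, -0.0046, 0.1224]
tcp_rot: [-0.001, -0.257, 0.967, 0.0]
force: [-0.1, 0.1, -0.4]
width: 0.0217
grip_force: 50.3
```

```bash
python3 -c "
from h import *
arm.snapshot('wrist')
go(.4489,-.005,.078,209.7)"
```

```text
row [0.0006 0.     0.0449] [ 0.0009 -0.0011  0.0006] n>= 0.7 q6 -120.69999999999999
```

To row units: 0.045 m / 0.75 = 0.06, 0.04 m / 0.75 = 0.0533.

Call:
{"fn": "shift_gripper", "kwargs": {
  "rows": [0,0,0,0.0267,0,0,0,0,0,0,0.0427,0,0,0,0,0,0,0.0533,0,0,0,0,0,0,0.06,0,0,0,0,0,0,0.06,0,0,0]
}}

```text
time_s: 24.72
eef_pos: [0.4497, -0.0052, 0.0782]
tcp_rot: [-0.0, -0.256, 0.967, 0.0]
force: [-0.5, -0.5, -1.0]
width: 0.0215
grip_force: 50.3
```

Call:
{"fn": "shift_gripper", "kwargs": {
  "rows": [0.025,0,0,0,0,0,0,0.035,0,0,0,0,0,0,0.045,0,0,0,0,0,0,0.045,0,0,0,0,0,0]
}}

```text
time_s: 25.22
eef_pos: [0.4497, -0.0052, 0.0784]
tcp_rot: [0.0, -0.256, 0.967, -0.0]
force: [-0.4, 0.2, -0.6]
width: 0.0447
grip_force: 0.0
```

Call:
{"fn": "shift_gripper", "kwargs": {
  "rows": [0.05,0,0,-0.04,0,0,0,0.05,0,0,-0.1067,0,0,0,0.05,0,0,-0.1733,0,0,0,0.05,0,0,-0.2133,0,0,0,0.05,0,0,-0.2133,0,0,0]
}}

```text
time_s: 25.85
eef_pos: [0.4508, -0.0054, 0.2403]
tcp_rot: [0.002, -0.256, 0.967, -0.001]
force: [-0.7, -0.1, -0.0]
width: 0.0499
grip_force: 0.0
```

```bash
python3 -c "
from h import *
arm.snapshot('wrist')
go(.4635,.22,.24,188.2)"
```

```text
row [-0.1233  0.189  -0.0011] [-0.0009  0.0017  0.3751] n>= 3.6 q6 -73.19999999999999
```

To row units: 0.16 m / 0.75 = 0.2133, -0.06 m / 0.75 = -0.08, 0.37 rad / 6.2832 = 0.0589.

Call:
{"fn": "shift_gripper", "kwargs": {
  "rows": [0.05,-0.08,0.2133,0,0,0,0.0589,0.05,-0.08,0.2133,0,0,0,0.0589,0.05,-0.08,0.2133,0,0,0,0.0589,0.05,-0.08,0.2133,0,0,0,0.0589,0.05,-0.08,0.2133,0,0,0,0.0589]
}}

```text
time_s: 26.52
eef_pos: [0.4221, 0.1636, 0.2374]
tcp_rot: [-0.001, -0.075, 0.997, -0.0]
force: [-0.4, 0.4, -0.4]
width: 0.05
grip_force: 0.0
```

```bash
python3 - <<'E'
import fit as F
from h import *
arm.snapshot("wrist");shoot('L'); S={'_':0};r=np.radians
F.fit("sl",(.449,-.005,.052,r(30)),["L"],save=S)
F.fit("sl",(.449,-.005,.052,r(30)),["L"],fixz=.05)
F.fit("ll",(.4626,.4126,0,r(8.2)),["L"],fixz=-.002,save=S)
cv2.imwrite("pics/Lf.png",S["L"])
go(.4626,.4126,.15,98.2)
E
```

```text
sl ['L'] xyz [ 0.4496 -0.0059  0.05  ] yaw 29.8 rms px 0.69
sl ['L'] xyz [ 0.4496 -0.0059  0.052 ] yaw 29.8 rms px 0.69
ll ['L'] xyz [4.620e-01 4.128e-01 1.000e-04] yaw 8.3 rms px 0.71
row [-0.0765  0.2415  0.0876] [-1.1000e-03 -5.0000e-04  1.5755e+00] n>= 8.4 q6 33.8
```

View pics/Lf.png

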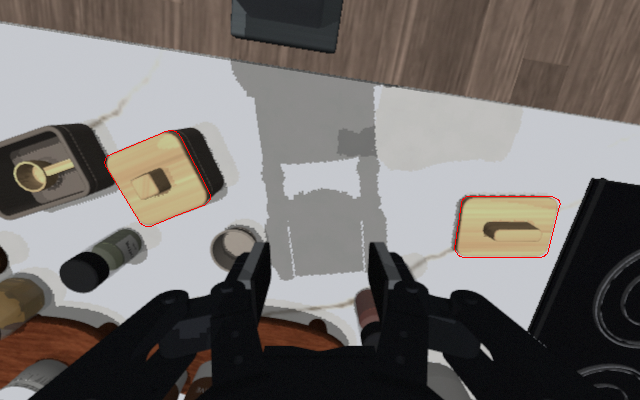

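To row units: 0.2415 m / 0.75 = 0.322, 0.16 m / 0.75 = 0.2133, 1.575 rad / 6.2832 = 0.2507.

Call:
{"fn": "shift_gripper", "kwargs": {
  "rows": [0.05,-0.102,0.322,0.04,0,0,0.2507,0.05,-0.102,0.322,0.04,0,0,0.2507,0.05,-0.102,0.322,0.04,0,0,0.2507,0.05,-0.102,0.322,0.04,0,0,0.2507,0.05,-0.102,0.322,0.04,0,0,0.2507,0.05,-0.102,0.322,0.04,0,0,0.2507,0.05,-0.102,0.322,0.08,0,0,0.2507,0.05,-0.102,0.322,0.1333,0,0,0.2507,0.05,-0.102,0.322,0.1867,0,0,0.2507,0.05,-0.102,0.322,0.2133,0,0,0.2507,0.05,-0.102,0.322,0.2133,0,0,0.2507]
}}

```text
time_s: 28.0
eef_pos: [0.4628, 0.4117, 0.0767]
tcp_rot: [-0.0, 0.655, 0.756, -0.002]
force: [0.2, -0.3, 0.6]
width: 0.0497
grip_force: 0.0
```

```bash
python3 -c "
from h import *
arm.snapshot('wrist')
go(.4624,.4127,.022,98.2)"
```

```text
row [ 0.0005 -0.0008  0.056 ] [-0.001   0.0006 -0.0004] n>= 0.9 q6 33.8
```

To row units: 0.055 m / 0.75 = 0.0733, 0.054 m / 0.75 = 0.072.

Call:
{"fn": "shift_gripper", "kwargs": {
  "rows": [0.05,0.0007,-0.0011,0.04,0,0,0,0.05,0.0007,-0.0011,0.06,0,0,0,0.05,0.0007,-0.0011,0.072,0,0,0,0.05,0.0007,-0.0011,0.0733,0,0,0]
}}

```text
time_s: 28.55
eef_pos: [0.4619, 0.414, 0.0234]
tcp_rot: [0.0, 0.654, 0.756, -0.0]
force: [-0.9, -0.2, 0.3]
width: 0.0501
grip_force: 0.0
```

Call:
{"fn": "shift_gripper", "kwargs": {
  "rows": [0,0,0,0,0,0,0,0,0,0,0,0,0,0,0,0,0,0,0,0,0,0,0,0,0,0,0,0,0,0,0,0,0,0,0,0,0,0,0,0,0,0],
  "clamp_n": 60
}}

```text
time_s: 29.3
eef_pos: [0.4621, 0.4143, 0.0242]
tcp_rot: [0.0, 0.654, 0.756, 0.001]
force: [0.1, -1.7, 6.0]
width: 0.0153
grip_force: 59.6
```

Call:
{"fn": "shift_gripper", "kwargs": {
  "rows": [0,0,0,-0.0667,0,0,0,0,0,0,-0.1333,0,0,0,0,0,0,-0.2133,0,0,0,0,0,0,-0.2533,0,0,0,0,0,0,-0.2533,0,0,0]
}}

```text
time_s: 29.92
eef_pos: [0.4627, 0.4147, 0.2163]
tcp_rot: [0.001, 0.654, 0.756, 0.002]
force: [0.3, 0.6, -1.3]
width: 0.0152
grip_force: 59.1
```

```bash
python3 -c "
from h import *
arm.snapshot('wrist')
go(.4695,-.156,.2,116.2)"
```

```text
row [-0.5654 -0.0744  0.0136] [ 0.0019 -0.0007 -0.3132] n>= 9.1 q6 -44.2
```

To row units: -0.564 m / 0.75 = -0.752, 0.1 m / 0.75 = 0.1333, -0.313 rad / 6.2832 = -0.0498.

Call:
{"fn": "shift_gripper", "kwargs": {
  "rows": [0,-0.752,-0.0992,0.0187,0,0,-0.0498,0,-0.752,-0.0992,0.0187,0,0,-0.0498,0,-0.752,-0.0992,0.0187,0,0,-0.0498,0,-0.752,-0.0992,0.0187,0,0,-0.0498,0,-0.752,-0.0992,0.0187,0,0,-0.0498,0,-0.752,-0.0992,0.0187,0,0,-0.0498,0,-0.752,-0.0992,0.0187,0,0,-0.0498,0,-0.752,-0.0992,0.0187,0,0,-0.0498,0,-0.752,-0.0992,0.0187,0,0,-0.0498,0,-0.752,-0.0992,0.08,0,0,-0.0498,0,-0.752,-0.0992,0.1333,0,0,-0.0498,0,-0.752,-0.0992,0.1333,0,0,-0.0498]
}}

```text
time_s: 31.48
eef_pos: [0.4667, -0.154, 0.1105]
tcp_rot: [-0.004, 0.529, 0.849, -0.0]
force: [-0.1, 0.2, 0.4]
width: 0.0153
grip_force: 59.0
```

```bash
python3 -c "
from h import *
arm.snapshot('wrist')
go(.4688,-.1547,.068,116.2)"
```

```text
row [-0.0009  0.0007  0.0444] [-0.0025 -0.0031 -0.0003] n>= 0.7 q6 -44.2
```

Call:
{"fn": "shift_gripper", "kwargs": {
  "rows": [0,-0.0013,0.0009,0.0267,0,0,0,0,-0.0013,0.0009,0.0427,0,0,0,0,-0.0013,0.0009,0.0533,0,0,0,0,-0.0013,0.0009,0.0587,0,0,0,0,-0.0013,0.0009,0.0587,0,0,0]
}}

```text
time_s: 32.15
eef_pos: [0.4701, -0.1554, 0.0694]
tcp_rot: [-0.0, 0.529, 0.849, -0.0]
force: [-0.5, -0.2, -0.1]
width: 0.0153
grip_force: 59.1
```

Call:
{"fn": "shift_gripper", "kwargs": {
  "rows": [0.02,0,0,0,0,0,0,0.03,0,0,0,0,0,0,0.04,0,0,0,0,0,0,0.04,0,0,0,0,0,0]
}}

```text
time_s: 32.65
eef_pos: [0.4702, -0.1555, 0.0694]
tcp_rot: [0.0, 0.529, 0.849, -0.0]
force: [-0.9, 0.2, 1.2]
width: 0.0403
grip_force: 0.0
```

Call:
{"fn": "shift_gripper", "kwargs": {
  "rows": [0.04,0,0,-0.04,0,0,0,0.04,0,0,-0.1067,0,0,0,0.04,0,0,-0.1733,0,0,0,0.04,0,0,-0.2133,0,0,0,0.04,0,0,-0.2133,0,0,0]
}}

```text
time_s: 33.28
eef_pos: [0.4711, -0.1559, 0.2314]
tcp_rot: [0.002, 0.529, 0.849, 0.0]
force: [0.7, -0.8, -0.1]
width: 0.0398
grip_force: 0.0
```

```bash
python3 -c "
from h import *
arm.snapshot('wrist')
go(.5,-.23,.235,116.2)
go(.42,-.25,.24,180)"
```

```text
row [-0.0799 -0.0063 -0.005 ] [ 0.0011  0.0014 -0.0003] n>= 1.3 q6 -51.2
row [-0.0625 -0.0869 -0.0101] [ 2.0000e-04  1.9000e-03 -1.1138e+00] n>= 5.9 q6 -121.0
```

To row units: -0.087 m / 0.75 = -0.116, -0.0625 m / 0.75 = -0.0833, -1.114 rad / 6.2832 = -0.1773.

Call:
{"fn": "shift_gripper", "kwargs": {
  "rows": [0.04,-0.0833,-0.116,-0.0133,0,0,-0.1773,0.04,-0.0833,-0.116,-0.0133,0,0,-0.1773,0.04,-0.0833,-0.116,-0.0133,0,0,-0.1773,0.04,-0.0833,-0.116,-0.0133,0,0,-0.1773,0.04,-0.0833,-0.116,-0.0133,0,0,-0.1773,0.04,-0.0833,-0.116,-0.0133,0,0,-0.1773,0.04,-0.0833,-0.116,-0.0133,0,0,-0.1773,0.04,-0.0833,-0.116,-0.0133,0,0,-0.1773]
}}

```text
time_s: 34.33
eef_pos: [0.4192, -0.2496, 0.2382]
tcp_rot: [-0.001, 0.0, 1.0, 0.001]
force: [-0.5, 0.1, 0.7]
width: 0.0398
grip_force: 0.0
```

```bash
python3 - <<'E'
import fit as F
from h import *
arm.snapshot("wrist");shoot('N'); S={'_':0};r=np.radians
F.fit("ll",(.4695,-.156,.042,r(26)),["N"],save=S)
F.fit("rl",(.470,-.411,.068,0),["N"])
F.fit("sl",(.449,-.005,.052,r(30)),["N"])
cv2.imwrite("pics/Nf.png",S["N"])
E
```

```text
ll ['N'] xyz [ 0.4722 -0.1566  0.0379] yaw 25.6 rms px 2.5
rl ['N'] xyz [ 0.4715 -0.4141  0.0635] yaw 0.1 rms px 0.29
sl ['N'] xyz [ 0.4499 -0.0039  0.0487] yaw 29.8 rms px 0.65
```

View pics/Nf.png

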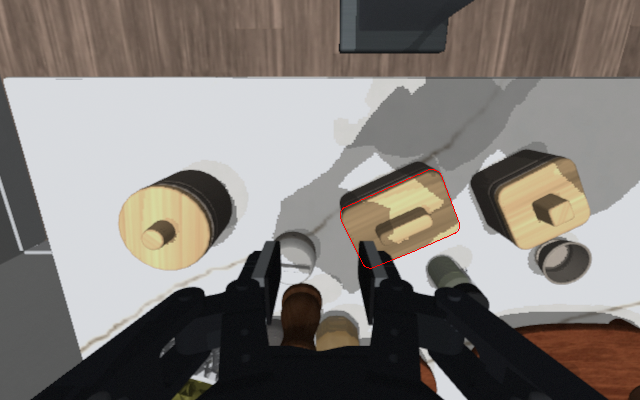

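To row units: -0.05 m / 0.75 = -0.0667, -0.03 m / 0.75 = -0.04.

Call:
{"fn": "shift_gripper", "kwargs": {
  "rows": [0.04,-0.0667,-0.04,0,0,0,0,0.04,-0.0667,-0.04,0,0,0,0,0.04,-0.0667,-0.04,0,0,0,0,0.04,-0.0667,-0.04,0,0,0,0]
}}

```text
time_s: 34.92
eef_pos: [0.469, -0.2795, 0.2392]
tcp_rot: [-0.0, 0.0, 1.0, 0.0]
force: [0.6, 0.3, 0.1]
width: 0.0402
grip_force: 0.0
```

```bash
python3 - <<'E'
import fit as F
from h import *
arm.snapshot("wrist");shoot('O');r=np.radians
F.fit("ll",(.4695,-.156,.042,r(26)),["O"])
F.fit("rl",(.470,-.411,.068,0),["O"])
F.fit("sl",(.449,-.005,.052,r(30)),["O"])
E
```

```text
ll ['O'] xyz [ 0.4717 -0.1574  0.0399] yaw 26.4 rms px 0.59
rl ['O'] xyz [ 0.4708 -0.4135  0.0639] yaw 0.0 rms px 0.27
sl ['O'] xyz [ 0.4494 -0.0039  0.049 ] yaw 29.6 rms px 0.73
```

Every lid fits the flat-on-rim model to within a pixel, at the right height given the roughly 2–3 mm camera bias, so I'm handing in.

```bash
python3 -c "
from workcell import arm
print(arm.job_done())"
```

```text
the job is handed in; nothing more can be done
None
```

I handed the job in at about 35 s: the scoop is in the long box and all three lids measured home and flat in the last camera view; the verdict was not reported back.

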